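# Fume extractor on, then twist the tight cap off the thinner jar

### The job

Before the thinner is opened, turn the selector on top of the fume extractor clockwise from off to the position with two green dots and let go of it. Then take the tight orange cap of the square amber jar that stands braced in the wooden holder, unscrew it anticlockwise, stop turning as soon as its threads come free, and lift it straight off without pulling the jar up out of its holder. Finish while holding the cap level in the gripper, about two centimetres above the open mouth of the jar, and leave everything else on the bench alone.

Things in the scene. Friction and masses are not known exactly. Their poses are not given: they have to be found in the camera images.
- selector (a joint): angle (rad) of the extractor's black selector knob, growing clockwise seen from above. Four clicks 35 degrees apart: 0 = off (red ring), 0.611 = one white dot, 1.222 = two green dots (wanted), 1.833 = three white dots. It starts at off. A sprung detent draws it to the nearest click when let go; some 0.08 N m turns it from click to click.
- selector_grip (a point): on the upright axis of the selector, at mid-height of its bar grip. The bar is 37 mm long, 11 mm wide, 18 mm tall, on a round skirt 40 mm across; it runs from 9 mm below to 8 mm above this point; the extractor's flat top is 17 mm below it. x lies along the bar and points the way of the white pointer line, z is up; turns with the knob.
- extractor: grey bench fume extractor, fixed to the bench, 160 mm deep, 220 mm wide, 172 mm high, intake grille on its -x face towards the jar. Origin under its centre. The selector stands on its top, 10 mm from its centre towards the grille; nothing else rises above the top.
- holder: beech jar holder, screwed to the bench, 110 mm square, with a square pocket 65 mm wide (floor 10 mm, rim 42 mm above the bench) that keeps the jar from turning (about 3 degrees of play). Origin under its centre, sides along x and y.
- jar: square amber glass jar, 62 mm square, about 0.35 kg, standing loose in the pocket of the holder (its base 10 mm above the bench). Origin at the centre of its base, z up. Shoulder up to 77 mm above its base, round neck 42 mm across, rim at 94 mm.
- jar_rim (a point): centre of the jar's mouth at rim height, 94 mm above its base; axes as the jar's. Threads: turned anticlockwise (seen from above) the cap rises at most 2 mm and need not be raised; it lifts straight off once turned 45 to 65 degrees from tight (aim at 55). Short of that the lugs hold it and the jar would come up with it; past 70 it hits the next stop.
- cap: orange ribbed screw cap of that jar, 55 mm across, 15 mm high, 50 g, with a white line on top from its centre along its x axis. Origin at the centre of its lower edge, z up. Screwed tight, this edge is 9.5 mm below the jar's rim and 7.5 mm above the shoulder. Four-lug twist cap; a spring seal makes it tight (0.4 to 0.7 N m; grip it firmly).
- locomotive: black model tank engine with red cab roof, 120 x 34 x 52 mm, loose on the service track. Leave alone. Origin under its centre, x to its front.
- boxcar: brown model boxcar, 100 x 32 x 48 mm, loose on the service track. Leave alone. Origin under its centre.
- spare_jar: another square amber jar, 62 mm square, 99.5 mm high, with a blue cap, standing loose on the bench. Leave alone. Origin under its centre.
- pot_green: small paint pot, dark green with white cap, 35 mm across, 37 mm high. Leave alone. Origin under its centre.
- pot_rust: small paint pot, rust brown with white cap, 35 mm across, 37 mm high. Leave alone. Origin under its centre.
- screwdriver: screwdriver with yellow handle, 160 mm long, lying on the bench. Leave alone. Handle to its -x.
Not all that is in view belongs to the job. Several things have the shape of the holder; the one meant has the colours described above. What is shaped like the jar but turquoise is not meant.

How it is judged:
On the way, in this order (a step that is already met when the one before it is completed fails the run):
1. the extractor's selector rests at two dots and is let go, the cap still screwed on (value of joint selector between 1.05 and 1.39 rad and contact force between the fingers and extractor below 0.1 N and angle between the x axis of cap and the x axis of jar, either way round below 0.35 rad and z of cap in the frame of jar below 0.092 m), for 0.2 s.
2. the cap is unscrewed until its threads are free, still on the jar, the jar seated in its holder (angle between the x axis of cap and the x axis of jar, either way round above 0.68 rad and z of cap in the frame of jar below 0.094 m and z of jar in the frame of holder below 0.016 m and angle between jar's own z axis and vertical below 0.12 rad), for 0.05 s.
3. the cap is lifted off and held above the jar (z of cap in the frame of jar between 0.099 and 0.134 m and horizontal distance between cap and jar_rim below 0.015 m and angle between cap's own z axis and vertical below 0.2 rad and contact force between the fingers and cap above 1 N and contact force between cap and jar below 0.1 N and z of jar in the frame of holder below 0.016 m and angle between jar's own z axis and vertical below 0.12 rad), for 0.2 s.
At the end, for the whole second after the job is handed in: Selector at two dots (within 0.17 rad). The gripper still holds the cap, at rest, clear of the jar, level within 11 degrees, lower edge 5 to 40 mm above the jar's rim, within 15 mm of its axis. The jar stands upright on the holder's floor (within 6 mm, 7 degrees) (all of step 3 and value of joint selector between 1.05 and 1.39 rad and linear speed of cap below 0.05 m/s and z of jar in the frame of holder above 0.006 m); the arm keeps its last pose, push and grip.
It fails at once if the jar is pulled up in its holder by more than 15 mm, or tipped (z of jar in the frame of holder above 0.025 m or angle between jar's own z axis and vertical above 0.3 rad).
It fails at once if the cap is off the jar while the extractor is not at two dots (z of cap in the frame of jar above 0.099 m and not (value of joint selector between 1.05 and 1.39 rad)).
It fails at once if the cap is turned on past its free range into the next stop (71 degrees) (angle between the x axis of cap and the x axis of jar, either way round above 1.24 rad).
It fails at once if a bystander is pushed out of its place (distance of any of locomotive, boxcar, spare_jar, pot_green, pot_rust from where it was at the start of the episode above 0.03 m or distance of screwdriver from where it was at the start of the episode above 0.04 m).
It also fails if it takes over 54 s, if anything falls off the work surface, if the arm or the gripper's body presses on something with over 40 N, if the wrist force passes 120 N, or if a joint passes its speed limit or range.

### The arm

A 7-joint arm with a two-finger parallel gripper is mounted at the origin on the work surface. World frame = base frame: x ahead of the robot, y to its left, z up, the work surface at z = 0. Lengths are in m, angles in rad, forces in N, time in s.
With the tool pointing down it reaches from about 0.4 to 0.85 m from the base axis. Payload 10.4 kg.
Tool frame: the origin (TCP) lies on the centre line of the jaws, within the pads' length; the fingertips stand 8 mm ahead of it and the grasp point (between the pads) lies 11 mm behind it (r.finger_overhang is the distance from the TCP to the fingertips, in m); z points along the fingers, y is the line along which they close (so a half turn about z gives the same grasp; the last joint's range is limited). The gripper opens to 87 mm and grips with 3 to 60 N. Pads are 19 mm wide; open, the fingers measure 117 mm over their backs; the gripper's body (75 mm by 190 mm) begins 51 mm behind the grasp point.
Start: joints at [-1.349, 0.332, -0.065, 1.46, 0.022, 1.35, -0.088], TCP at [0.151, 0.606, 0.231] pointing down, gripper open.
Joint ranges: [-2.6, 2.6], [-0.5, 2.12], [-1.47, 1.34], [0.16, 2.42], [-1.27, 4.41], [0.06, 2.06], [-2.6, 2.6]. Speed limits (rad/s): [2.22, 2.22, 2.79, 2.79, 3.14, 3.14, 3.14].

### API

Orientations are given as a unit quaternion [x, y, z, w].
In Python, from bench import r, vision gives the robot as it stands.
- The arm moves only by the tool drive_tool, never from a script. Its argument "series" is a list of rows, each a list of 2 entries, a list of its own where there are three numbers: the shift along the world's x, y, z in cm, then the turn about the world's z in degrees. A call has exactly 10 rows; each row shifts and turns the commanded pose from where the row before left it; what a row does not reach is not made up. A row lasts 1/8 s, in which the tool goes at most 62.5 mm and 10.7 degrees, less where a joint would pass 70% of its speed; a pose out of reach is approached as far as the arm can. A call with a gripper value outside its range is refused whole. "hand" is the closure, from 0 (fully open) to 1 (shut), set as the call begins (left out, the last holds). The fingers move at their own pace and stop on an object; "newtons" is the grip in N (left out, the last holds). Time passes only in rows, so rows that do not move let the fingers close, or fill a call up. It gives the time, the measured TCP pose, the force, the opening and the grip force at its end, in the units of the state.
- r.read_state(): the state, without advancing time (a new reading comes with each control period).
- vision.camera(name): name is "scene" or "top" or "wrist"; returns a dict with "color" (420x560x3 uint8, red, green, blue), "intrinsics" (3x3 intrinsics, pixels), "R" (3x3) and "t" (3): a world point X has camera coordinates R X + t; the wrist camera has in their place "mount" (4x4, takes a point from camera to tool coordinates, whose origin is the TCP and whose axes are the flange's). Camera axes: x right, y down, z forward; pixel columns grow to the right and rows downward; lengths in m; the calibration is good to about 2 mm. A picture is of the moment at which its call begins: read the wrist's pose just before it. There is no depth.
- r.close_job(): hands the job in; it is judged then, once.
The state is a dict: "time": time; "joint_positions": joint angles; "joint_vel": joint speeds; "joint_torque": joint torques, N m; "ee_pos": TCP position; "eef_rot": TCP orientation; "ft_force": force on the tool from outside, world axes, zero at the start; "torque": the same for the moment, N m; "width": finger opening in m; "grip_force": force on a finger pad.
Only numpy, scipy, OpenCV 4.12 (cv2) and the standard library are available. Lean on these libraries where they do the work, as an engineer would, in place of code of your own. Each camera call takes 0.05 s, during which the arm holds its last target. There are 200 camera calls.

## Working session

There is one attempt and no reset: what is moved stays moved. The work goes in short steps, Python scripts to look and compute and a tool call to move; the robot and the scene stay as the last step left them, time stands still between calls to the robot, and variables do not carry over. Pictures are saved under pics/ and viewed, at most 10 in all, crops included, and the job is handed in when it is done.

Besides the shell and the picture viewer there is one more tool, called after "Emit:" as a command line: name --argument value ..., lists and objects as JSON in quotes. drive_tool: Moves the arm, as the interface text tells. Its arguments: {"type":"object","properties":{"series":{"type":"array"},"hand":{"type":"number"},"newtons":{"type":"number"}},"required":["series"]}

```bash
mkdir -p pics
cat > h.py <<'E'
import numpy as np, cv2, json
from bench import r, vision
from scipy.spatial.transform import Rotation as Ro
def snap(n,f):
    s=r.read_state(); c=vision.camera(n); cv2.imwrite(f'pics/{f}.png',c['color'][:,:,::-1])
    K=np.array(c['intrinsics'])
    if n=='wrist':
        M=np.array(c['mount']); T=np.eye(4); T[:3,:3]=Ro.from_quat(s['eef_rot']).as_matrix(); T[:3,3]=s['ee_pos']
        W=np.linalg.inv(T@M); R,t=W[:3,:3],W[:3,3]
    else: R,t=np.array(c['R']),np.array(c['t'])
    np.savez(f'pics/{f}.npz',K=K,R=R,t=t); return c['color']
def cam(f): d=np.load(f'pics/{f}.npz'); return d['K'],d['R'],d['t']
def ray(f,u,v):
    K,R,t=cam(f); d=R.T@np.linalg.solve(K,[u,v,1]); return -R.T@t,d/np.linalg.norm(d)
def atz(f,u,v,z): o,d=ray(f,u,v); return o+d*(z-o[2])/d[2]
def tri(*obs):
    A=0;b=0
    for f,u,v in obs:
        o,d=ray(f,u,v); P=np.eye(3)-np.outer(d,d); A=A+P; b=b+P@o
    x=np.linalg.solve(A,b); return x,[float(np.linalg.norm((np.eye(3)-np.outer(ray(*q)[1],ray(*q)[1]))@(x-ray(*q)[0]))) for q in obs]
def proj(f,X): K,R,t=cam(f); p=K@(R@np.array(X)+t); return p[:2]/p[2]
def crop(f,u,v,w,h,k,o): im=cv2.imread(f'pics/{f}.png')[v:v+h,u:u+w]; cv2.imwrite(f'pics/{o}.png',cv2.resize(im,None,fx=k,fy=k,interpolation=cv2.INTER_CUBIC))
E
python3 - <<'E'
from h import *
snap('scene','s0');snap('top','t0')
s=r.read_state();print(s['time'],s['eef_rot'],s['width'],s['ft_force'],r.finger_overhang)
E
```

```text
0.1 [ 1.22083849e-01  9.92519578e-01 -6.46202124e-04 -6.12984771e-05] 0.08705336506281011 [ 0.19238952 -0.46120588 -0.05341349] 0.008
```

View pics/s0.png

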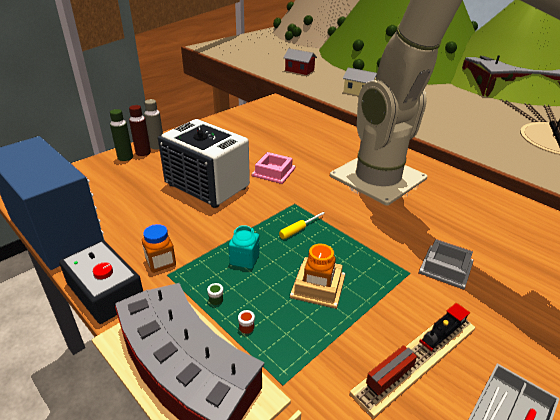

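View pics/t0.png

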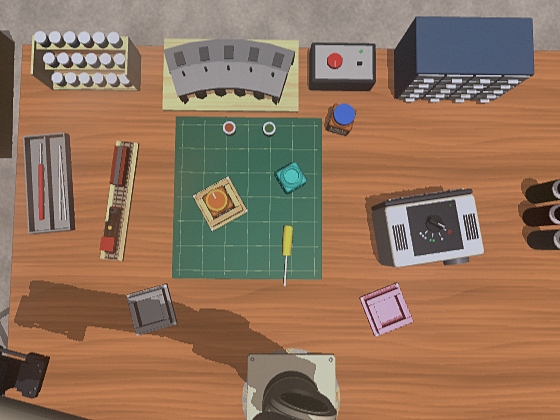

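The scene picture shows the extractor with its black selector (about 204,134), the orange cap (320,258) and the beech holder (318,282). In the top view the cap is at (216,200) and the selector at (435,221). Holder-shaped candidates in the top view are beech (220,203), grey (152,308) and pink (386,309). Only the beech one is wooden and holds the amber, orange-capped jar. The turquoise jar (290,177) and the blue-capped jar (340,118) aren't meant. I'll confirm this in one enlarged composite.

Run:
```python
from h import *
crop('t0',180,165,80,60,5,'a');crop('t0',390,190,80,60,5,'b');crop('s0',280,225,80,60,5,'c');crop('s0',165,105,80,60,5,'d')
I=[cv2.imread(f'pics/{k}.png') for k in 'abcd']
cv2.imwrite('pics/m1.png',np.vstack([np.hstack(I[:2]),np.hstack(I[2:])]))
```

```text
(no output)
```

View pics/m1.png

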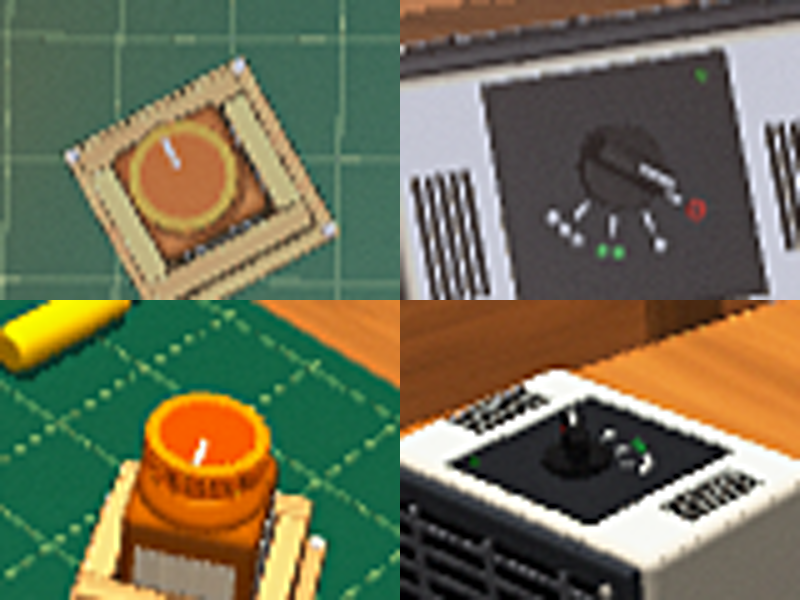

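The enlarged crop confirms the orange cap on the amber jar in the beech holder. The cap's white line points up in the top view. The selector bar points at the red ring, and the green dots lie clockwise of it.

Run:
```python
from h import *
q=lambda f,u0,v0,x,y:(f,u0+(x+.5)/5-.5,v0+(y+.5)/5-.5)
T=lambda x,y:q('t0',180,165,x,y)
print('cap top',tri(T(184,175),q('s0',280,225,207,140)))
print('knob',tri(q('t0',390,190,222,170),q('s0',165,105,176,145)))
print('cap line',atz(*T(165,142),.11),atz(*T(178,167),.11))
B=lambda x,y:atz(*q('t0',390,190,x,y),.18)
print('bar',B(195,147),B(280,197),'green',B(210,251),'ring',B(296,209))
print('panel corners',B(84,85),B(324,50),B(367,292))
for p in [(72,157),(238,65),(331,230)]: print('holder',atz(*T(*p),.05))
for n,p in dict(spare=(342,113),screw=(288,240),turq=(291,175),potg=(269,128)).items(): print(n,atz('t0',*p,.05))
print(Ro.from_quat(r.read_state()['eef_rot']).as_matrix().round(3))
c=vision.camera('wrist');print(np.array(c['mount']).round(3),c['intrinsics'])
```

```text
cap top (array([0.51177435, 0.19325077, 0.10523551]), [0.0006524738458222955, 0.0006524738458221006])
knob (array([ 0.45407671, -0.32690381,  0.18173426]), [0.002415009051034827, 0.002415009051034778])
cap line [0.52736008 0.20301848 0.11      ] [0.51490442 0.1963345  0.11      ]
bar [ 0.46307346 -0.31321577  0.18      ] [ 0.43988569 -0.35286635  0.18      ] green [ 0.41429906 -0.31941552  0.18      ] ring [ 0.43431258 -0.36029322  0.18      ]
panel corners [ 0.49188701 -0.26126004  0.18      ] [ 0.50945258 -0.37512209  0.18      ] [ 0.39571809 -0.39286991  0.18      ]
holder [0.52534349 0.25783048 0.05      ]
holder [0.57450704 0.1720296  0.05      ]
holder [0.48832845 0.1223155  0.05      ]
spare [ 0.74992462 -0.1295213   0.05      ]
screw [0.41280473 0.0119523  0.05      ]
turq [0.58291765 0.00497401 0.05      ]
potg [0.70754492 0.06370102 0.05      ]
[[-0.97   0.242 -0.   ]
 [ 0.242  0.97  -0.001]
 [-0.    -0.001 -1.   ]]
[[ 0.    -0.961 -0.277  0.076]
 [ 1.     0.    -0.001 -0.001]
 [ 0.001 -0.277  0.961 -0.155]
 [ 0.     0.     0.     1.   ]] [[313.52553413   0.         277.32430997]
 [  0.         313.52553413 213.87453644]
 [  0.           0.           1.        ]]
```

Emit:
drive_tool --series '[[[3.6,-4.1,0.1],-5.5],[[3.6,-4.1,0.1],-5.5],[[3.6,-4.1,0.1],-5.5],[[3.6,-4.1,0.1],-5.5],[[3.6,-4.1,0.1],-5.5],[[3.6,-4.1,0.1],-5.5],[[3.6,-4.1,0.1],-5.5],[[3.6,-4.1,0.1],-5.5],[[3.6,-4.1,0.1],-5.5],[[3.6,-4.1,0.1],-5.5]]' --hand 0

```text
time: 1.4
ee_pos: [0.5123, 0.195, 0.2406]
eef_rot: [0.568, 0.823, 0.0, -0.0]
ft_force: [0.4, 0.9, 0.4]
width: 0.0869
grip_force: 0.0
```

Run:
```python
from h import *
snap('wrist','w1'); print(r.read_state()['joint_positions'])
```

```text
[-0.79312281  0.15665382  0.40341159  1.67024518 -0.05955001  1.32616023
 -0.02973419]
```

Emit:
drive_tool --series '[[[-0.4,-5.5,0.3],-5.1],[[-0.6,-5.5,0.3],-5.1],[[-0.6,-5.5,0.3],-5.1],[[-0.6,-5.5,0.3],-5.1],[[-0.6,-5.5,0.3],-5.1],[[-0.6,-5.5,0.3],-5.1],[[-0.6,-5.5,0.3],-5.1],[[-0.6,-5.5,0.3],-5.1],[[-0.6,-5.5,0.3],-5.1],[[-0.6,-3.0,0.3],-5.1]]'

```text
time: 2.7
ee_pos: [0.4523, -0.3313, 0.2706]
eef_rot: [0.868, 0.497, -0.0, 0.0]
ft_force: [1.0, 0.8, 0.5]
width: 0.087
grip_force: 0.0
```

Run:
```python
from h import *
snap('wrist','w2'); s=r.read_state();print(s['joint_positions'],s['ee_pos'],s['ft_force'])
a,b=cv2.imread('pics/w1.png'),cv2.imread('pics/w2.png')
cv2.imwrite('pics/m2.png',np.vstack([a[60:360],b[60:360]]))
print(proj('w1',[.512,.193,.1095]),proj('w2',[.453,-.328,.197]))
```

```text
[-0.21863146  0.22014375  0.91124106  1.6118353  -0.17395839  1.39475741
  0.17424726] [ 0.45087831 -0.33432677  0.27101741] [-3.51197873 -0.66751853  0.3866362 ]
[276.72975162 208.23662313] [275.55455385 221.2674056 ]
```

View pics/m2.png

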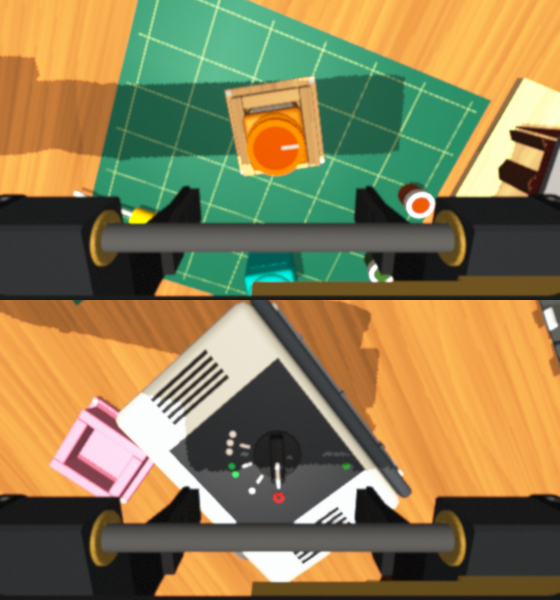

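The wrist views show the cap top at (276,207) in w1, within 1 px of the prediction. The selector skirt is at about (277,211) in w2, and its bar runs perpendicular to the jaw line. The arm was still settling for w2, so I'll lower it a little and look again at rest.

Emit:
drive_tool --series '[[[0,0,-1],0],[[0,0,-1],0],[[0,0,0],0],[[0,0,0],0],[[0,0,0],0],[[0,0,0],0],[[0,0,0],0],[[0,0,0],0],[[0,0,0],0],[[0,0,0],0]]'

```text
time: 4.0
ee_pos: [0.4534, -0.3286, 0.2506]
eef_rot: [0.866, 0.5, 0.0, 0.0]
ft_force: [0.2, 0.6, -0.2]
width: 0.0871
grip_force: 0.0
```

Run:
```python
from h import *
snap('wrist','w3'); s=r.read_state();print(s['ee_pos'],s['eef_rot'],s['ft_force'],np.abs(s['joint_vel']).max())
crop('w3',177,150,200,150,4,'m3')
print(proj('w3',[.453,-.328,.197]),proj('w3',[.453,-.328,.180]))
```

```text
[ 0.45345235 -0.32861634  0.25056518] [8.66143537e-01 4.99795330e-01 2.85122233e-05 2.75473372e-05] [-0.36998707 -0.2368552  -0.19415133] 0.0007235185005987593
[275.90597328 233.86507946] [276.00953059 226.25520742]
```

View pics/m3.png

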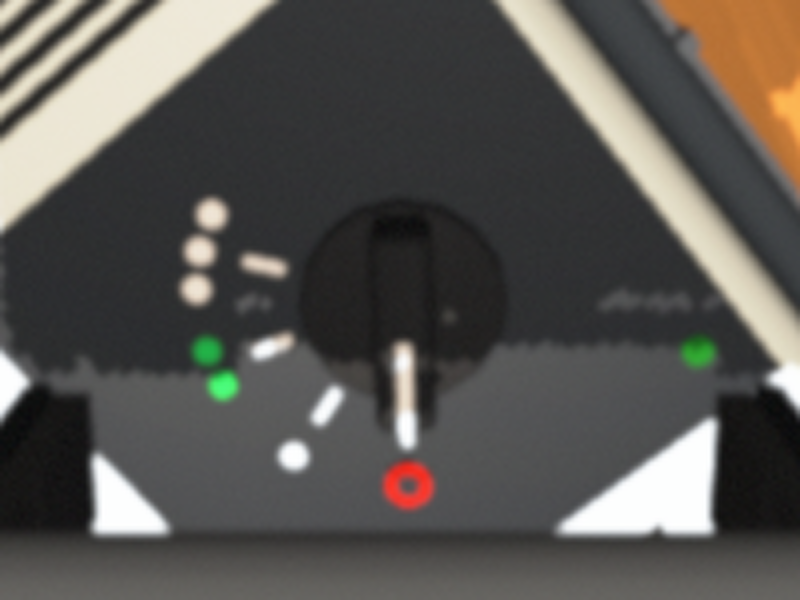

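The skirt centre is at crop (403,300), which is image pixel (277.7,225). That is within 1.5 mm of the predicted axis, and the bar is aligned with the jaws. I'll lower, grip and turn.

Emit:
drive_tool --series '[[[0.1,0.1,-1],0],[[0,0,-1],0],[[0,0,-1],0],[[0,0,-1],0],[[0,0,-0.7],0],[[0,0,-0.5],0],[[0,0,-0.4],0],[[0,0,-0.4],0],[[0,0,0],0],[[0,0,0],0]]' --hand 0

```text
time: 5.3
ee_pos: [0.4545, -0.3277, 0.1907]
eef_rot: [0.866, 0.5, 0.0, 0.0]
ft_force: [0.6, -0.1, 0.4]
width: 0.0872
grip_force: 0.0
```

Emit:
drive_tool --series '[[[0,0,0],0],[[0,0,0],0],[[0,0,0],0],[[0,0,0],0],[[0,0,0],0],[[0,0,0],0],[[0,0,0],0],[[0,0,0],0],[[0,0,0],0],[[0,0,0],0]]' --hand 1 --newtons 15

```text
time: 6.55
ee_pos: [0.4543, -0.3274, 0.1905]
eef_rot: [0.866, 0.5, -0.0, -0.0]
ft_force: [-2.7, 1.7, 2.0]
width: 0.011
grip_force: 15.0
```

Gripped: the opening is 11 mm, matching the bar's width.

Emit:
drive_tool --series '[[[0,0,0],-8],[[0,0,0],-8],[[0,0,0],-8],[[0,0,0],-8],[[0,0,0],-8],[[0,0,0],-8],[[0,0,0],-8],[[0,0,0],-8],[[0,0,0],-6],[[0,0,0],0]]'

```text
time: 7.8
ee_pos: [0.4544, -0.3277, 0.1906]
eef_rot: [0.996, -0.087, -0.0, 0.0]
ft_force: [-0.6, -0.1, 1.8]
width: 0.011
grip_force: 15.0
```

Emit:
drive_tool --series '[[[0,0,0],0],[[0,0,0],0],[[0,0,0],0],[[0,0,0],0],[[0,0,0],0],[[0,0,0],0],[[0,0,0],0],[[0,0,0],0],[[0,0,0],0],[[0,0,0],0]]' --hand 0

```text
time: 9.05
ee_pos: [0.4544, -0.3276, 0.1906]
eef_rot: [0.996, -0.087, -0.0, 0.0]
ft_force: [-0.0, -0.3, 0.5]
width: 0.0863
grip_force: 0.0
```

Emit:
drive_tool --series '[[[0,0,1],0],[[0,0,1],0],[[0,0,1],0],[[0,0,1],0],[[0,0,1],0],[[0,0,1],0],[[0,0,0],0],[[0,0,0],0],[[0,0,0],0],[[0,0,0],0]]'

```text
time: 10.3
ee_pos: [0.4544, -0.3275, 0.2503]
eef_rot: [0.996, -0.087, -0.0, -0.0]
ft_force: [-0.2, 0.4, 0.5]
width: 0.0871
grip_force: 0.0
```

Run:
```python
from h import *
snap('wrist','w4'); s=r.read_state();print(s['ee_pos'],s['joint_positions'])
crop('w4',177,150,200,150,4,'m4')
```

```text
[ 0.45438032 -0.32754883  0.25038008] [-0.40673231  0.31623381  1.16902508  1.65167259 -0.29610027  1.37172775
 -0.94178137]
```

View pics/m4.png

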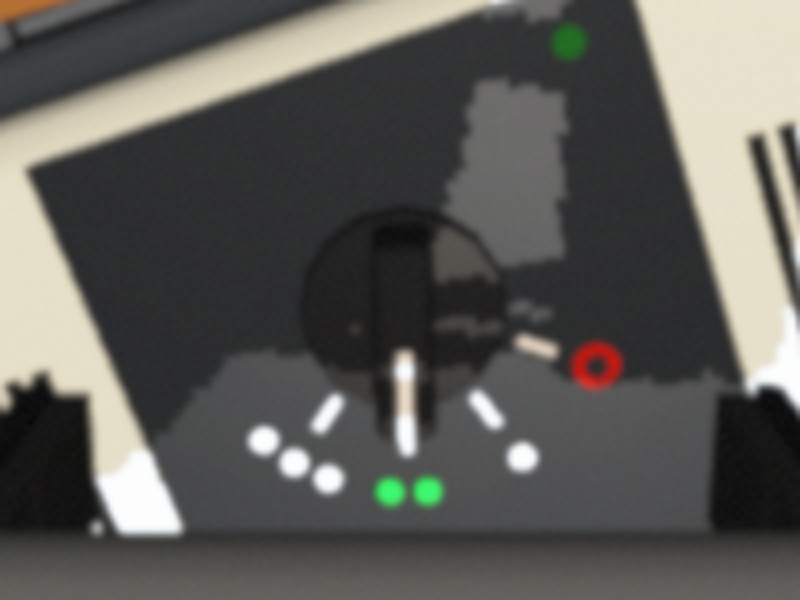

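The view shows the bar's white pointer (405,400) on the two green dots (390–428,492), with the knob released. Next I go to the cap.

Emit:
drive_tool --series '[[[0.5,4.7,0],9],[[0.5,4.7,0],9],[[0.5,4.7,0],9],[[0.5,4.7,0],9],[[0.5,4.7,0],9],[[0.5,4.7,0],9],[[0.5,4.7,0],9],[[0.5,4.7,0],9],[[0.5,4.7,0],9],[[0.5,4.7,0],9]]'

```text
time: 11.6
ee_pos: [0.5045, 0.1439, 0.2506]
eef_rot: [0.765, 0.645, 0.0, -0.0]
ft_force: [0.7, 0.4, 0.5]
width: 0.0871
grip_force: 0.0
```

Emit:
drive_tool --series '[[[0.4,2.6,0],10],[[0.4,2.6,0],10],[[0,0,-2],10],[[0,0,-2],0],[[0,0,-2],0],[[0,0,0],0],[[0,0,0],0],[[0,0,0],0],[[0,0,0],0],[[0,0,0],0]]'

```text
time: 12.85
ee_pos: [0.5126, 0.1944, 0.1908]
eef_rot: [0.574, 0.819, 0.0, 0.0]
ft_force: [-0.1, -0.1, -1.1]
width: 0.0871
grip_force: 0.0
```

Run:
```python
from h import *
snap('wrist','w5'); s=r.read_state();print(s['time'],s['ee_pos'],s['eef_rot'],s['joint_positions'],s['ft_force'])
crop('w5',177,140,200,150,4,'m5')
print(proj('w5',[.512,.194,.1095]),proj('w5',[.512,.194,.0945]))
```

```text
12.9 [0.512491   0.19443889 0.19074512] [5.73749318e-01 8.19030947e-01 1.67953000e-04 1.61412280e-05] [-1.08664563  0.21852233  0.73655789  1.75488389 -0.15545974  1.2272312
  0.03929371] [-0.36194048  0.30084287 -0.38645141]
[276.95656258 222.74447014] [276.98383226 217.28951807]
```

View pics/m5.png

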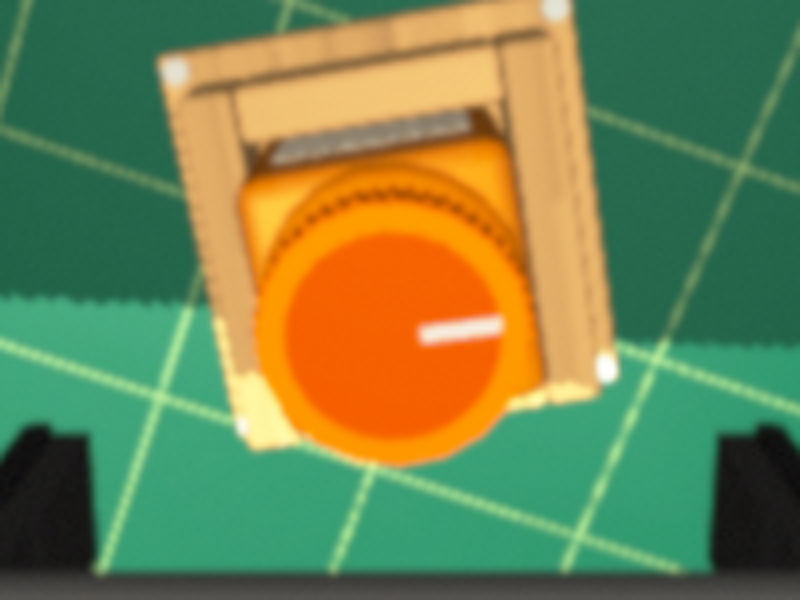

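The crop shows the cap top centre at (394,335), which is image pixel (275.5,223.7). Its white line and the holder are both rotated about 8° from the jaw line. Now a check of its height from several views.

Run:
```python
from h import *
print(atz('w5',275.4,223.6,.1095))
print(tri(('w5',275.4,223.6),('t0',216.6,199.6),('s0',321,252.6)))
print(tri(('w5',275.4,223.6),('t0',216.6,199.6)),tri(('w5',275.4,223.6),('s0',321,252.6)))
# apparent diameter of outer rim 280/4 px -> depth
K,R,t=cam('w5'); z=K[0,0]*.055/(281/4); print('depth',z,(R@np.array([.511,.193,.1095])+t)[2])
```

```text
[0.51108413 0.19291013 0.1095    ]
(array([0.51159003, 0.19248251, 0.10519667]), [0.0008525788268951024, 0.000809824366406973, 0.00042705883160497717])
(array([0.51104996, 0.19285533, 0.10932082]), [5.251445373047325e-05, 5.251445373045427e-05]) (array([0.51146699, 0.19173529, 0.1043911 ]), [0.0003932687353264827, 0.0003932687353265071])
depth 0.2454648309885586 0.24830774970685227
```

Emit:
drive_tool --series '[[[-0.15,-0.15,-1.5],0],[[0,0,-1.5],0],[[0,0,-1.5],0],[[0,0,-1.5],0],[[0,0,-1.2],0],[[0,0,-0.8],0],[[0,0,-0.6],0],[[0,0,-0.6],0],[[0,0,0],0],[[0,0,0],0]]'

```text
time: 14.15
ee_pos: [0.5111, 0.1929, 0.0988]
eef_rot: [0.574, 0.819, 0.0, 0.0]
ft_force: [-0.4, 0.6, 0.5]
width: 0.0869
grip_force: 0.0
```

Emit:
drive_tool --series '[[[0,0,0],0],[[0,0,0],0],[[0,0,0],0],[[0,0,0],0],[[0,0,0],0],[[0,0,0],0],[[0,0,0],0],[[0,0,0],0],[[0,0,0],0],[[0,0,0],0]]' --hand 1 --newtons 55

```text
time: 15.4
ee_pos: [0.511, 0.1929, 0.0986]
eef_rot: [0.574, 0.819, 0.0, 0.0]
ft_force: [1.7, -0.0, -1.3]
width: 0.0538
grip_force: 55.0
```

Emit:
drive_tool --series '[[[0,0,0],7],[[0,0,0],7],[[0,0,0],7],[[0,0,0],7],[[0,0,0],7],[[0,0,0],7],[[0,0,0],5],[[0,0,0],5],[[0,0,0],5],[[0,0,0],0]]'

```text
time: 16.65
ee_pos: [0.5117, 0.1931, 0.0996]
eef_rot: [0.113, 0.994, 0.001, 0.001]
ft_force: [0.8, 0.6, 7.0]
width: 0.0537
grip_force: 55.0
```

Run:
```python
from h import *
snap('wrist','w6'); snap('top','t6'); s=r.read_state();print(s['time'],s['ee_pos'],s['joint_positions'],s['ft_force'],s['torque'],s['width'])
crop('w6',177,140,200,150,3,'a');crop('t6',180,165,80,60,5,'b')
a,b=cv2.imread('pics/a.png'),cv2.imread('pics/b.png')
b=cv2.copyMakeBorder(b,0,0,100,100,0)
cv2.imwrite('pics/m6.png',np.hstack([a[:,:],b[:,100:500]])[:450,:800] if a.shape[0]==b.shape[0] else np.hstack([cv2.resize(a,(400,300)),b[:,100:500]]))
```

```text
16.75 [0.51170297 0.19313067 0.09956751] [-0.90205517  0.29615259  0.53261157  1.84931043 -0.17316627  1.04006054
  1.04283856] [0.10970675 0.44886445 7.61800888] [-0.11040259 -0.03304086  0.07673887] 0.053541584972344396
```

View pics/m6.png

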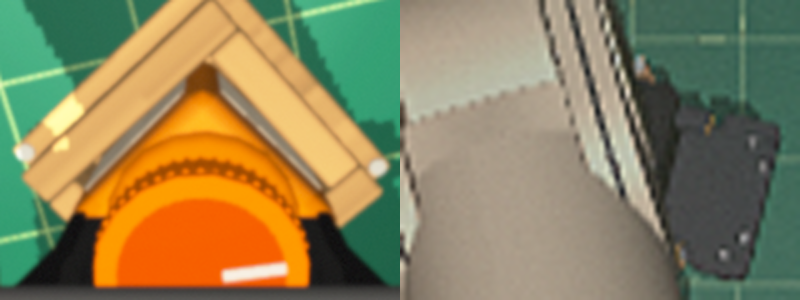

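The cap line keeps its 7° angle to the jaws, so nothing slipped. The holder and jar edges have stayed in place (crop, right edge about −49°), which puts the cap about 55° from tight. I'll lift a little first and check the force.

Emit:
drive_tool --series '[[[0,0,0.1],0],[[0,0,0.1],0],[[0,0,0.1],0],[[0,0,0.1],0],[[0,0,0.1],0],[[0,0,0.1],0],[[0,0,0],0],[[0,0,0],0],[[0,0,0],0],[[0,0,0],0]]'

```text
time: 18.0
ee_pos: [0.5109, 0.1929, 0.1045]
eef_rot: [0.113, 0.994, 0.0, -0.0]
ft_force: [0.7, -0.2, -1.0]
width: 0.0536
grip_force: 55.0
```

Emit:
drive_tool --series '[[[0,0,0.3],0],[[0,0,0.3],0],[[0,0,0.3],0],[[0,0,0.4],0],[[0,0,0.4],0],[[0,0,0.4],0],[[0,0,0.2],0],[[0,0,0],0],[[0,0,0],0],[[0,0,0],0]]'

```text
time: 19.25
ee_pos: [0.5109, 0.1929, 0.1274]
eef_rot: [0.113, 0.994, -0.0, -0.0]
ft_force: [0.3, -0.4, -0.8]
width: 0.0535
grip_force: 55.0
```

Run:
```python
from h import *
snap('scene','s7'); s=r.read_state();print(s['time'],s['ee_pos'],s['eef_rot'],s['ft_force'],s['width'],s['grip_force'])
crop('s7',260,190,120,120,5,'m7')
```

```text
19.3 [0.51090394 0.19285959 0.12744518] [ 1.13459726e-01  9.93542592e-01 -3.00139262e-05 -8.36639630e-05] [ 0.1600512  -1.07075615 -0.00768741] 0.053505976587126164 54.9997785477899
```

View pics/m7.png

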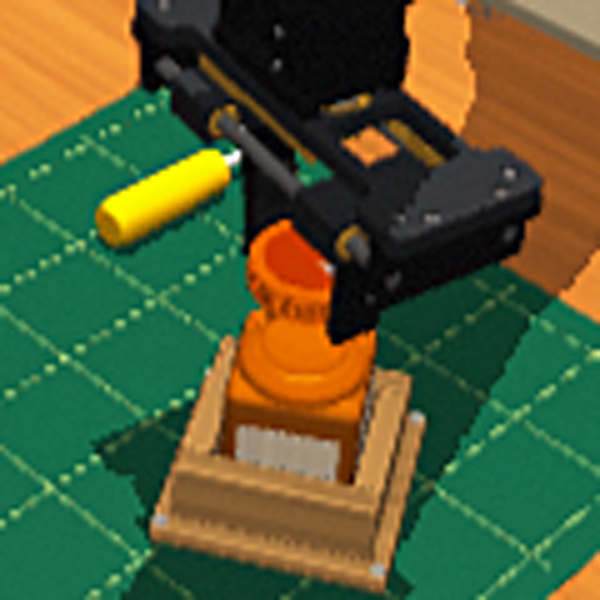

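The gripper holds the cap (crop 295,275) clear above the jar's bare neck (300,350), and the jar is still seated in the beech holder. I'm handing the job in.

```bash
python3 -c "
from bench import r
print(r.close_job())"
```

```text
the job is handed in; nothing more can be done
None
```

I turned the selector to the two green dots and let it go, then unscrewed the orange cap about 55° and lifted it off. It is held about 2 cm above the jar's mouth, the jar is still seated in its holder, and the job is handed in (no verdict was returned).

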